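# Hold a stacked heel flush on the tilted, sprung heel seat

### The job

Pick up the stacked boot heel from the bench and set it, underside down and flat front face to the downhill edge, centred on the cork of the tilted heel seat, tilting it to match the slope so that it lies flush. Press it gently square into the slope until the sprung seat has sunk about 7 mm (half its travel), keep it there for at least two seconds, and finish still gripping and pressing it, with only the heel touching the stand. Leave the other things on the bench where they are.

Things in the scene. Friction and masses are not known exactly. Their poses are not given: they have to be found in the camera images.
- heel: stacked boot heel, brown layers, black rubber top, D-shaped: 64 (x) x 52 (y) x 36 mm high, 85-170 g, loose, upright. Origin: on the underside; z up to the rubber. Flat front at x = -28 mm, flat sides at y = -26 and +26 from x = -28 to +10, round back to x = +36. Grip across y at the origin, fingertips 5 to 10 mm above the underside to clear the seat
- heel_breast (a point): centre of the heel's flat front face, at (-28, 0, 18) mm in the heel's frame; axes as the heel
- heel_stand: green steel stand, fixed to the bench: foot 110 x 112 x 8 mm, two cheeks up to z = 76 mm at y = -47 and +47 mm, tilting head locked at an unknown slope of 0.15 to 0.42 rad. Origin: centre of the foot's underside. At yaw 0 its downhill side faces -x, to the robot; it is turned by up to 0.35 rad either way
- seat (a point): point on the cork's top face where the heel's origin belongs. z: normal out of the slope, x: uphill, y: level across. Cork 72 mm (x, -32 to +40) by 60 (y), 4 thick, on an aluminium plate 80 x 76 x 6 mm. The point is 36 mm along the normal from the level tilt axis, which is 58 mm above the bench over the stand's origin; it sinks with the seat
- seat_plate (a joint): how far the sprung seat has sunk, in m, straight into the slope (along the seat's -z): 0 free, 0.014 at the end stop; about 0.5 N to start it and 0.9 N for each further mm
- glue_pot: glue tin with a white lid, 69 mm diameter x 79 mm high, bystander; origin centre of the underside
- thread_natural: spool of natural thread, 44 x 77 x 60 mm, bystander; origin centre of the underside
- box_pegs: small white and dark carton, 51 x 38 x 79 mm, bystander; origin centre of the underside
- box_shanks: tan carton, 51 x 64 x 73 mm, bystander; origin centre of the underside
- tape_roll_b: roll of white tape lying flat, 82 x 86 x 26 mm, bystander; origin centre of the underside
Things that resemble listed ones, but are neither listed nor needed, are in the scene too. What is meant by the heel is not orange, and is the larger of those in its own colour.

How it is judged:
By the outcome, as a careful person would: the job done as asked, in the order asked, and still so for the second after the job is handed in, while the arm keeps its last pose, push and grip.
It also fails if it takes over 40 s, if anything falls off the work surface, if the arm or the gripper's body presses on something with over 40 N, if the wrist force passes 120 N, or if a joint passes its speed limit or range.

### The arm

A 6-joint arm with a two-finger parallel gripper is mounted at the origin on the work surface; the furniture and walls round the work are solid. World frame = base frame: x ahead of the robot, y to its left, z up, the work surface at z = 0. Lengths are in m, angles in rad, forces in N, time in s.
With the tool pointing down it reaches from about 0.425 to 0.95 m from the base axis. Payload 3.5 kg.
Tool frame: the origin (TCP) lies midway between the tips of the shut fingers; the grasp point (between the pads) lies 19 mm behind it; z points along the fingers, y is the line along which they close (so a half turn about z gives the same grasp; the last joint's range is limited). The gripper opens to 85 mm and grips with 20 to 120 N. Pads are 22 mm wide; open, the fingers measure 114 mm over their backs; the gripper's body (76 mm by 85 mm) begins 54 mm behind the grasp point. The pads swing forward as they close: fully open they stand 13 mm farther back than shut.
Start: joints at [1.191, 0.286, 1.577, -0, 1.279, -0.15], TCP at [0.154, 0.657, 0.231] pointing down, gripper open.
Joint ranges: [-2.77, 2.77], [-0.9, 2.22], [0.21, 2.48], [-1.53, 4.67], [0.24, 2.81], [-2.84, 2.84]. Speed limits (rad/s): [2.79, 2.79, 3.14, 3.14, 3.14, 3.14].

### API

Orientations are given as a unit quaternion [x, y, z, w].
In Python, from plant import ctrl gives the robot as it stands.
- The arm moves only by the tool send_rows, never from a script. Its argument "series" is a list that holds one entry, the list of rows, each a list of 7 numbers: the shift along the tool's x, y, z in cm, then the turn, a rotation vector about the tool's x, y, z in rad, then the opening, from -1 (shut) to 1 (fully open). In form: [[[x, y, z, rx, ry, rz, jaw], ...]]. A call has 1 to 10 rows; each row shifts and turns the commanded pose from where the row before left it, along the tool's axes as they then stand; what a row does not reach is not made up. A row lasts 1/8 s, in which the tool goes at most 62.5 mm and 10.7 degrees, less where a joint would pass 70% of its speed; a pose out of reach is approached as far as the arm can. A call is refused whole if a number of a shift passes 6.25 or a number of a turn 0.188, either way. A call with a gripper value outside its range is refused whole. The fingers move at their own pace and stop on an object; "force" is the grip in N (left out, the last holds). Time passes only in rows, so rows that do not move let the fingers close. It gives the time, the measured TCP pose, the force, the opening and the grip force at its end, in the units of the state.
- ctrl.get_state(): the state, without advancing time (a new reading comes with each control period).
- ctrl.read_camera(name): name is "scene" or "top"; returns a dict with "img" (420x560x3 uint8, red, green, blue), "fx", "fy", "cx", "cy" (pixels), "k1" (the pictures are not rectified: a ray, as slopes to the right and down, at radius r is drawn at 1 + k1 r^2 times it, then the intrinsics apply), "R" (3x3) and "t" (3): a world point X has camera coordinates R X + t. Camera axes: x right, y down, z forward; pixel columns grow to the right and rows downward; lengths in m; the calibration is good to about 2 mm. A picture is of the moment at which its call begins. There is no depth.
- ctrl.sign_off(): hands the job in; it is judged then, once.
The state is a dict: "time": time; "qpos": joint angles; "dq": joint speeds; "joint_efforts": joint torques, N m; "eef_pos": TCP position; "tcp_rot": TCP orientation; "contact_force": force on the tool from outside, world axes, zero at the start; "wrist_torque": the same for the moment, N m; "opening": opening from 0.0 (shut) to 1.0 (fully open); "finger_force": force on a finger pad.
Only numpy, scipy, OpenCV 4.12 (cv2) and the standard library are available. Lean on these libraries where they do the work, as an engineer would, in place of code of your own. Each camera call takes 0.05 s, during which the arm holds its last target. There are 200 camera calls.

## Working session

There is one attempt and no reset: what is moved stays moved. The work goes in short steps, Python scripts to look and compute and a tool call to move; the robot and the scene stay as the last step left them, time stands still between calls to the robot, and variables do not carry over. Pictures are saved under pics/ and viewed, at most 10 in all, crops included, and the job is handed in when it is done.

Besides the shell and the picture viewer there is one more tool, called as name(argument=value, ...) on one line, values as JSON. send_rows: Moves the arm, as the interface text tells. Its arguments: {"type":"object","properties":{"series":{"type":"array"},"force":{"type":"number"}},"required":["series"]}

```bash
mkdir -p pics; cat > h.py <<'E'
import numpy as np, cv2
from scipy.spatial.transform import Rotation as Ro
from plant import ctrl
def K(c): return np.array([[c["fx"],0,c["cx"]],[0,c["fy"],c["cy"]],[0,0,1.]]), np.array([c["k1"],0,0,0,0.])
def ray(c,uv):
    k,d=K(c); p=cv2.undistortPoints(np.array(uv,float).reshape(-1,1,2),k,d).reshape(-1,2)
    R=np.array(c["R"]); o=-R.T@np.array(c["t"]); return o,np.c_[p,np.ones(len(p))]@R
def onz(c,uv,z):
    o,d=ray(c,uv); return o+d*((z-o[2])/d[:,2])[:,None]
def proj(c,X):
    k,d=K(c); return cv2.projectPoints(np.array(X,float).reshape(-1,1,3),cv2.Rodrigues(np.array(c["R"]))[0],np.array(c["t"],float),k,d)[0].reshape(-1,2)
def tri(c1,u1,c2,u2):
    o1,d1=ray(c1,u1);o2,d2=ray(c2,u2);out=[]
    for a,b in zip(d1,d2):
        s=np.linalg.lstsq(np.c_[a,-b],o2-o1,rcond=None)[0]
        p,q=o1+a*s[0],o2+b*s[1]; out.append(np.r_[(p+q)/2,np.linalg.norm(p-q)])
    return np.array(out)
E
python3 - <<'E'
from h import *
import pickle
cs={n:ctrl.read_camera(n) for n in("scene","top")}
pickle.dump(cs,open("c0.pkl","wb"))
for n,c in cs.items():
    cv2.imwrite(f"pics/{n}0.png",cv2.resize(c["img"][:,:,::-1],(784,588),interpolation=cv2.INTER_CUBIC))
    print(n,c["fx"],c["k1"],-np.array(c["R"]).T@c["t"],np.array(c["R"])[2])
print(ctrl.get_state())
E
```

```text
scene 479.140571028764 -0.1476151248264398 [ 0.06179644 -0.57303116  0.81717744] [ 0.41155947  0.57649945 -0.70588044]
top 479.1740306999613 -0.10937702559947918 [ 0.31703718 -0.02352687  0.97260504] [ 0.16071658  0.03798506 -0.98626939]
{'time': 0.1, 'qpos': array([ 1.19101350e+00,  2.87141115e-01,  1.57806724e+00, -2.79178538e-05,
        1.27861562e+00, -1.49970572e-01]), 'dq': array([ 0.00211356, -0.00280006, -0.00376427, -0.00060226,  0.00217289,
        0.00051121]), 'joint_efforts': array([ 6.23665001e-04, -4.07294083e+01, -2.93698883e+01, -1.36830777e-04,
        3.38946265e-03, -3.07152874e-06]), 'eef_pos': array([0.15348953, 0.65668643, 0.23002297]), 'tcp_rot': array([ 1.14649354e-01,  9.93405396e-01, -1.08025172e-03, -2.79172772e-04]), 'contact_force': array([ 0.45038954,  0.08963883, -0.05537947]), 'wrist_torque': array([ 0.00685257, -0.01856668,  0.01426141]), 'finger_force': 0.0, 'opening': 0.999078345361587}
```

View pics/scene0.png

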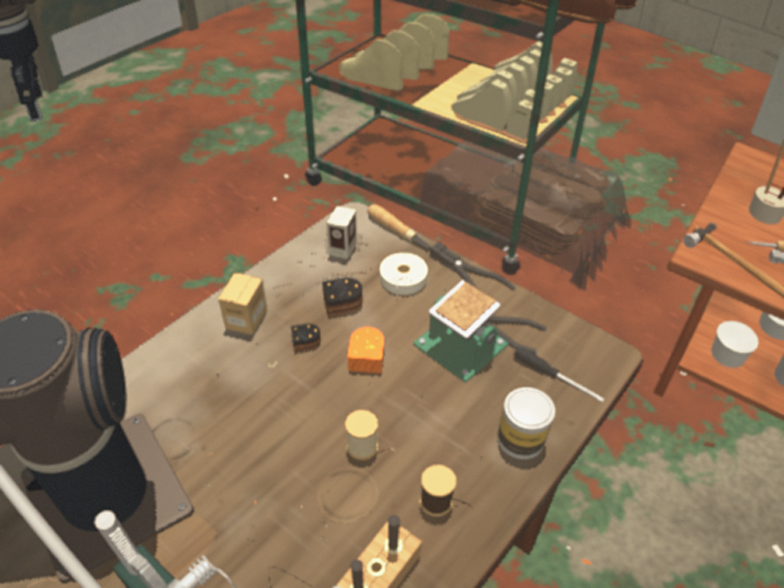

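View pics/top0.png

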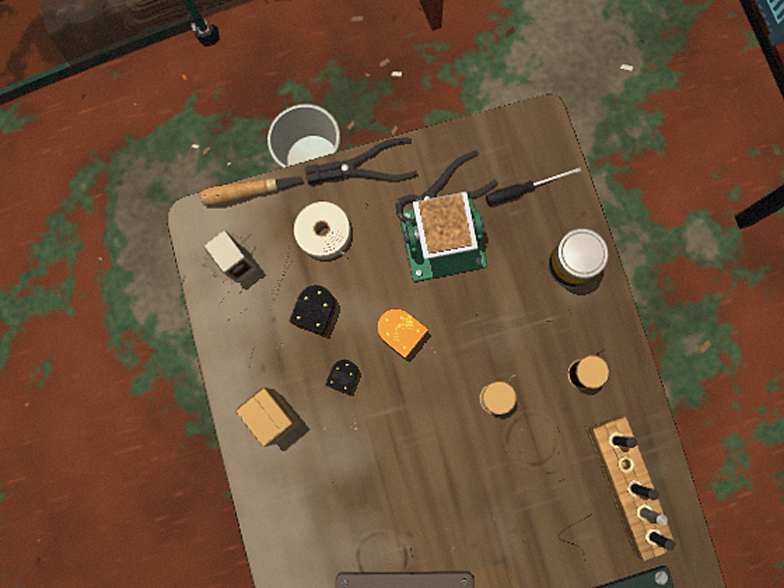

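The candidates in the 784-px top view are the large dark heel (315,309), the small dark heel (343,376) and the orange heel (403,332). By the description I choose the large dark one, which is at scene (342,293). The stand's cork is at top (446,223) and scene (465,305).

```bash
cat > m.py <<'E'
from h import *
import pickle
cs=pickle.load(open("c0.pkl","rb"))
def rgb(n): return cs[n]["img"].astype(int)
t=cs["top"]; im=rgb("top")
# heel top
m=np.zeros(im.shape[:2],np.uint8); x0,x1,y0,y1=[int(v/1.4) for v in(278,350,272,350)]
m[y0:y1,x0:x1]=(im[y0:y1,x0:x1].max(2)<48)*255
m=cv2.morphologyEx(m,cv2.MORPH_CLOSE,np.ones((5,5)))
cn=max(cv2.findContours(m,0,1)[0],key=cv2.contourArea)
P=onz(t,cn.reshape(-1,2),.036)[:,:2]
r=cv2.minAreaRect((P*1000).astype(np.float32)); print("heel rect mm",r)
b=cv2.boxPoints(r); print(b)
# cork / white plate masks
for n,(a0,a1,b0,b1) in {"top":(405,490,180,275),"scene":(420,510,275,345)}.items():
    i=rgb(n); a0,a1,b0,b1=[int(v/1.4) for v in(a0,a1,b0,b1)]
    s=i[b0:b1,a0:a1]; hsv=cv2.cvtColor(s.astype(np.uint8),cv2.COLOR_RGB2HSV)
    w=((hsv[...,1]<45)&(hsv[...,2]>150)); k=((hsv[...,0]<22)&(hsv[...,1]>80)&(hsv[...,2]>95))
    for nm,mm in(("plate+cork",w|k),("cork",k)):
        mm=cv2.morphologyEx(mm.astype(np.uint8)*255,cv2.MORPH_OPEN,np.ones((3,3)))
        c=max(cv2.findContours(mm,0,1)[0],key=cv2.contourArea)
        h=cv2.convexHull(c); e=cv2.approxPolyN(h,4).reshape(-1,2)+[a0,b0]
        print(n,nm,cv2.contourArea(c),e.tolist())
top=cv2.resize(cs["top"]["img"][185:250,190:260,::-1],None,fx=5,fy=5,interpolation=2)
st=cv2.resize(cs["top"]["img"][130:205,275:365,::-1],None,fx=4.3,fy=4.3,interpolation=2)
ss=cv2.resize(cs["scene"]["img"][190:275,290:370,::-1],None,fx=4,fy=4,interpolation=2)
sh=cv2.resize(cs["scene"]["img"][190:255,200:270,::-1],None,fx=4,fy=4,interpolation=2)
C=np.zeros((600,800,3),np.uint8)
for q,y,x in((top[:290],0,0),(st[:300,:400],0,400),(sh[:260],300,0),(ss[:300],300,400)): C[y:y+min(q.shape[0],600-y),x:x+q.shape[1]]=q[:600-y]
cv2.imwrite("pics/crops.png",C)
E
python3 m.py
```

```text
heel rect mm ((465.33465576171875, 116.38359832763672), (62.72809600830078, 65.34673309326172), 68.59404754638672)
[[423.4681    99.10803 ]
 [484.3071    75.258194]
 [507.2012   133.65916 ]
 [446.3622   157.509   ]]
top plate+cork 1686.5 [[349, 128], [340, 177], [302, 185], [291, 128]]
top cork 1103.5 [[337, 174], [306, 180], [298, 143], [329, 138]]
scene plate+cork 1955.0 [[363, 196], [363, 242], [300, 238], [300, 196]]
scene cork 1077.5 [[363, 201], [363, 225], [286, 248], [337, 195]]
```

View pics/crops.png

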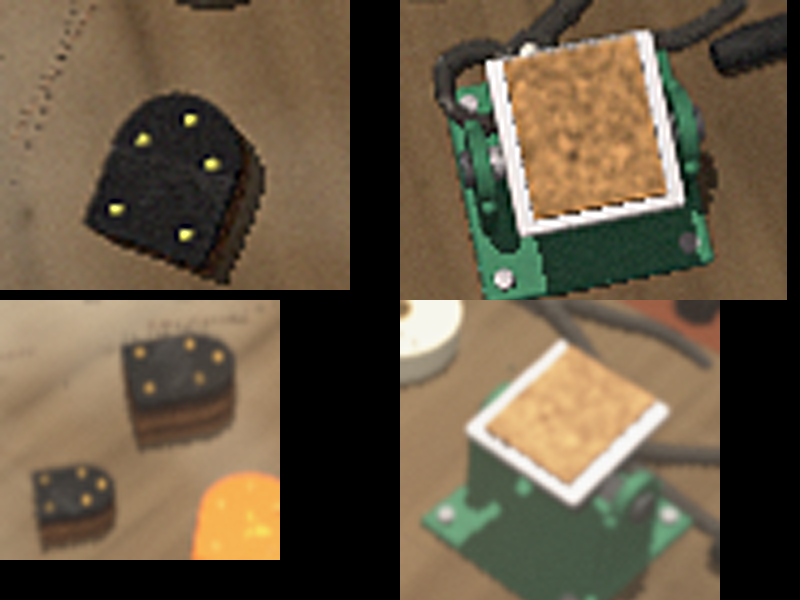

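The crop confirms the choice. The large black-topped heel has nails at crop px (116,208), (185,234), (142,139), (211,163) and (190,119), with its flat front at lower left. The plate and cork corners of the seat are clear in both views (right-hand crops).

```bash
cat > m2.py <<'E'
from h import *
import pickle
cs=pickle.load(open("c0.pkl","rb"))
f=lambda a,o,s,p:(np.array(a)-p)/s+o-.5+.5/s
# order: ++ , +-, --, -+ (x uphill,y left)
PT=f([(488,62),(648,32),(684,203),(522,235)],[275,130],4.3,[400,0]); PS=f([(563,342),(668,409),(575,503),(468,429)],[290,190],4,[400,300]); PS=PS
def hull(n,P,kind):
    P=P.copy();c=P.mean(0);Q=c+(P-c)*(1.12 if kind=="plate" else .99)
    i=cs[n]["img"];m=np.zeros(i.shape[:2],np.uint8);cv2.fillPoly(m,[np.round(Q).astype(int)],255)
    s=cv2.cvtColor(i,cv2.COLOR_RGB2HSV)
    if kind=="plate": k=(s[...,1]<70)&(s[...,2]>130)
    else: k=(s[...,1]>85)
    k=((k&(m>0))*255).astype(np.uint8)
    k=cv2.resize(k,None,fx=8,fy=8,interpolation=1);k=cv2.threshold(k,127,255,0)[1]
    c=max(cv2.findContours(k,0,1)[0],key=cv2.contourArea)
    e=(cv2.approxPolyN(cv2.convexHull(c),4).reshape(-1,2)+.5)/8-.5
    return np.array([e[np.argmin(np.linalg.norm(e-p,axis=1))] for p in P])
for kind in("plate","cork"):
    a,b=hull("top",PT,kind),hull("scene",PS,kind)
    print(kind,np.round(a-PT,1).tolist(),np.round(b-PS,1).tolist())
    X=tri(cs["top"],a,cs["scene"],b); print(np.round(X*1000,1))
    print("sides",np.round(1000*np.linalg.norm(np.roll(X,-1,0)[:,:3]-X[:,:3],axis=1),1))
X=tri(cs["top"],PT,cs["scene"],PS);print("hand plate\n",np.round(X*1000,1))
CT=f([(503,68),(637,41),(667,193),(533,218)],[275,130],4.3,[400,0]);CS=f([(567,357),(652,411),(572,485),(486,429)],[290,190],4,[400,300])
X2=tri(cs["top"],CT,cs["scene"],CS);print("hand cork\n",np.round(X2*1000,1))
# heel nails
NT=f([(190,119),(142,139),(211,163),(116,208),(185,234)],[190,185],5,[0,0]);NS=f([(219,356),(190,344),(200,379),(140,352),(150,388)],[200,190],4,[0,300])
N=tri(cs["top"],NT,cs["scene"],NS);print("nails\n",np.round(N*1000,1))
i=cs["top"]["img"].astype(int);m=np.zeros(i.shape[:2],np.uint8)
m[200:243,204:245]=(((i[...,0]-i[...,2]<14)&(i.max(2)<75))*255)[200:243,204:245]
m=cv2.morphologyEx(m,cv2.MORPH_CLOSE,np.ones((5,5)));m=cv2.morphologyEx(m,cv2.MORPH_OPEN,np.ones((3,3)))
c=max(cv2.findContours(cv2.threshold(cv2.resize(m,None,fx=8,fy=8),127,255,0)[1],0,1)[0],key=cv2.contourArea)
P=onz(cs["top"],(c.reshape(-1,2)+.5)/8-.5,.036)[:,:2]*1000
n=onz(cs["top"],NT,.036)[:,:2]*1000
ax=(n[1]+n[2])/2-(n[3]+n[4])/2; ax2=n[0]-(n[3]+n[4])/2; yy=(n[1]-n[2])+(n[3]-n[4])
for v in(ax,ax2,[yy[1],-yy[0]]): print("yaw",np.arctan2(v[1],v[0]))
w=np.arctan2(ax2[1],ax2[0])
for w in(w,np.arctan2(-yy[0],yy[1])):
    R=np.array([[np.cos(w),-np.sin(w)],[np.sin(w),np.cos(w)]])
    q=P@R; lo,hi=q.min(0),q.max(0); print("extent",hi-lo,"origin",R@[ (lo[0]+28+hi[0]-36)/2,(lo[1]+hi[1])/2])
cv2.imwrite("pics/hm.png",cv2.resize(m[185:250,190:260],None,fx=5,fy=5))
E
python3 m2.py
```

```text
plate [[-0.8, -0.5], [0.9, -1.6], [0.8, 0.4], [-6.1, 1.8]] [[-0.4, -1.6], [2.9, 0.6], [-0.6, 1.8], [-3.8, -0.3]]
[[ 5.996e+02 -2.150e+01  1.018e+02  1.400e+00]
 [ 6.177e+02 -9.680e+01  9.470e+01  1.800e+00]
 [ 5.369e+02 -1.098e+02  8.070e+01  2.200e+00]
 [ 5.230e+02 -2.500e+01  7.760e+01  4.000e-01]]
sides [77.8 83.  86.  80.4]
cork [[2.7, -0.6], [-2.9, 0.0], [-3.6, -1.6], [2.7, -2.7]] [[1.6, 0.4], [-3.2, -2.7], [-1.8, -4.4], [3.9, 0.1]]
[[ 5.999e+02 -2.810e+01  1.007e+02  1.500e+00]
 [ 6.099e+02 -8.790e+01  1.025e+02  2.700e+00]
 [ 5.391e+02 -1.010e+02  9.030e+01  1.200e+00]
 [ 5.297e+02 -4.190e+01  8.680e+01  5.000e-01]]
sides [60.6 73.1 59.9 73. ]
hand plate
 [[ 5.999e+02 -2.300e+01  9.800e+01  1.200e+00]
 [ 6.125e+02 -9.420e+01  9.770e+01  3.000e-01]
 [ 5.377e+02 -1.085e+02  8.420e+01  1.000e-01]
 [ 5.242e+02 -3.640e+01  8.570e+01  7.000e-01]]
hand cork
 [[ 5.984e+02 -2.940e+01  9.270e+01  1.900e+00]
 [ 6.082e+02 -8.880e+01  9.470e+01  3.000e+00]
 [ 5.414e+02 -1.008e+02  8.860e+01  1.000e-01]
 [ 5.321e+02 -4.160e+01  8.530e+01  3.000e-01]]
nails
 [[489.2 113.9  39.9   1. ]
 [481.6 133.4  38.5   1.3]
 [471.2 105.9  37.7   1.9]
 [453.7 143.7  39.3   1.8]
 [443.1 116.1  37.9   1.3]]
yaw -0.3530027039794681
yaw -0.36753907308292605
yaw -0.3657692684393031
extent [66.62643367 56.83518327] origin [463.66425941 121.95761122]
extent [66.64498159 56.81052387] origin [463.65780131 121.97346199]
```

```bash
cat >> h.py <<'E'
def pose(yaw,s=0):
    # tool rotation: z into slope, y = heel y at yaw, x = -uphill
    H=Ro.from_euler("z",yaw)*Ro.from_euler("y",-s)
    return H*Ro.from_matrix(np.diag([-1,1,-1.]))
def go(p,yaw,s=0,n=1):
    st=ctrl.get_state(); R=Ro.from_quat(st["tcp_rot"])
    print("now",np.round(st["eef_pos"],4),"t",st["time"],"F",np.round(st["contact_force"],2),"T",np.round(st["wrist_torque"],3),"open",st["opening"],"ff",st["finger_force"])
    T=pose(yaw,s)
    print("shift cm (current axes)",np.round(R.inv().apply(np.array(p)-st["eef_pos"])*100,2),"in target axes",np.round(T.inv().apply(np.array(p)-st["eef_pos"])*100,2),"turn",np.round((R.inv()*T).as_rotvec(),3))
E
cat >> m2.py <<'E'
w=-.364;R=np.array([[np.cos(w),-np.sin(w)],[np.sin(w),np.cos(w)]])
q=P@R;lo,hi=q.min(0),q.max(0);print("nails in heel axes",np.round(n@R,1).tolist(),"lo",lo,"hi",hi)
o=R@[hi[0]-36,hi[1]-26];print("origin back/left",o)
for nm,u in(("small",(343,376)),("orange",(403,332)),("tape",(322,231))): print(nm,onz(cs["top"],[np.array(u)/1.4],.03))
go([.465,.124,.23],-.364)
E
python3 m2.py|tail -9
```

```text
extent [66.62643367 56.83518327] origin [463.66425941 121.95761122]
extent [66.64498159 56.81052387] origin [463.65780131 121.97346199]
nails in heel axes [[417.5, 281.3], [403.5, 296.6], [403.7, 267.0], [373.9, 296.4], [373.6, 266.6]] lo [360.51128499 250.67053987] hi [427.17460022 307.45623394]
origin back/left [465.74757458 123.75126766]
small [[0.37025    0.08038123 0.03      ]]
orange [[ 0.43099347 -0.00507231  0.03      ]]
tape [[0.58157697 0.11059864 0.03      ]]
now [0.1535 0.6567 0.23  ] t 0.1 F [ 0.45  0.09 -0.06] T [ 0.007 -0.019  0.014] open 0.999078345361587 ff 0.0
shift cm (current axes) [-42.47 -44.77   0.09] in target axes [-48.07 -38.69   0.  ] turn [-0.002 -0.     0.134]
```

send_rows(series=[[[-4,-4.2,0,0,0,0,1],[-4,-4.2,0,0,0,0,1],[-4,-4.2,0,0,0,0,1],[-4,-4.2,0,0,0,0,1],[-4,-4.2,0,0,0,0,1],[-4,-4.2,0,0,0,0,1],[-4,-4.2,0,0,0,0,1],[-4,-4.2,0,0,0,0,1],[-4,-4.2,0,0,0,0,1],[-4,-4.2,0,0,0,0,1]]], force=40)

```text
time: 1.35
eef_pos: [0.4479, 0.1554, 0.2311]
tcp_rot: [0.115, 0.993, 0.0, -0.0]
contact_force: [0.5, 0.2, 0.1]
opening: 1.0
finger_force: 0.0
```

send_rows(series=[[[-2.5,-2.8,0,0,0,0,1],[0,0,3,0,0,0.134,1],[0,0,4,0,0,0,1],[0,0,4,0,0,0,1],[0,0,2,0,0,0,1],[0,0,0,0,0,0,1],[0,0,0,0,0,0,1]]])

```text
time: 2.22
eef_pos: [0.4661, 0.1243, 0.1022]
tcp_rot: [0.181, 0.984, 0.0, 0.001]
contact_force: [-0.1, 0.4, 0.7]
opening: 0.998
finger_force: 0.0
```

```bash
python3 - <<'E'
from h import *
go([.4657,.1238,.003],-.364)
E
```

```text
now [0.4661 0.1243 0.1022] t 2.225 F [-0.05  0.38  0.71] T [-0.058 -0.021 -0.007] open 0.9982360421868179 ff 0.0
shift cm (current axes) [ 0.04 -0.07  9.92] in target axes [ 0.02 -0.06  9.92] turn [0.001 0.001 0.   ]
```

send_rows(series=[[[0.05,-0.05,2.5,0,0,0,1],[0,0,2.5,0,0,0,1],[0,0,2.5,0,0,0,1],[0,0,1.6,0,0,0,1],[0,0,0.8,0,0,0,1],[0,0,0,0,0,0,1]]])

```text
time: 2.98
eef_pos: [0.4651, 0.124, 0.0025]
tcp_rot: [0.181, 0.984, 0.0, 0.0]
contact_force: [0.7, 0.3, 0.3]
opening: 1.002
finger_force: 0.0
```

send_rows(series=[[[0,0,0,0,0,0,-1],[0,0,0,0,0,0,-1],[0,0,0,0,0,0,-1],[0,0,0,0,0,0,-1],[0,0,0,0,0,0,-1],[0,0,0,0,0,0,-1]]], force=60)

```text
time: 3.72
eef_pos: [0.4659, 0.124, 0.0034]
tcp_rot: [0.181, 0.984, 0.0, 0.001]
contact_force: [-0.8, -1.2, 6.4]
opening: 0.599
finger_force: 64.4
```

```bash
python3 - <<'E'
from h import *
go([.4657,.1238,.003],-.364)
E
```

```text
now [0.4659 0.124  0.0034] t 3.725 F [-0.75 -1.19  6.43] T [-0.085  0.1   -0.048] open 0.5990716726003147 ff 64.40679028630257
shift cm (current axes) [ 0.01 -0.02  0.04] in target axes [ 0.01 -0.02  0.04] turn [0.001 0.002 0.   ]
```

send_rows(series=[[[0,0,-1,0,0,0,-1],[0,0,-3,0,0,0,-1],[0,0,-4,0,0,0,-1],[0,0,-4,0,0,0,-1],[0,0,-5,0,0,0,-1],[0,0,0,0,0,-0.18,-1],[0,0,0,0,0,-0.18,-1],[0,0,0,0,0,-0.18,-1]]])

```text
time: 4.72
eef_pos: [0.464, 0.1239, 0.1719]
tcp_rot: [-0.091, 0.996, 0.0, -0.001]
contact_force: [-1.2, -0.5, -1.6]
opening: 0.603
finger_force: 63.8
```

```bash
python3 - <<'E'
from h import *
s=.175
n=pose(.178,s).apply([0,0,-1]); S=np.array([.5652,-.0656,.0934]); print(S+n*.0634)
go(S+n*.0634,.178,0); go(S+n*.0634,.178,s)
E
```

```text
[ 0.55433595 -0.06755449  0.15583166]
now [0.464  0.1239 0.1719] t 4.725 F [-1.17 -0.49 -1.56] T [-0.067  0.003  0.006] open 0.6031118612633466 ff 63.79034176468849
shift cm (current axes) [ -5.42 -20.47   1.59] in target axes [ -5.51 -20.44   1.61] turn [ 0.    -0.001  0.004]
now [0.464  0.1239 0.1719] t 4.725 F [-1.17 -0.49 -1.56] T [-0.067  0.003  0.006] open 0.6031118612633466 ff 63.79034176468849
shift cm (current axes) [ -5.42 -20.47   1.59] in target axes [ -5.14 -20.44   2.54] turn [ 0.001 -0.176  0.004]
```

send_rows(series=[[[-1,-4,0,0,0,0,-1],[-1,-4,0,0,0,0,-1],[-1,-4,0,0,0,0,-1],[-1,-4,0,0,0,0,-1],[-1.4,-4.45,0,0,0,0,-1],[0,0,0.8,0,-0.088,0,-1],[0,0,0.8,0,-0.088,0.004,-1],[0,0,0,0,0,0,-1]]])

```text
time: 5.72
eef_pos: [0.5521, -0.0675, 0.1544]
tcp_rot: [-0.085, 0.993, 0.009, 0.085]
contact_force: [-0.1, 0.6, -1.4]
opening: 0.604
finger_force: 63.8
```

```bash
python3 - <<'E'
from h import *
import pickle
s=.175
n=pose(.178,s).apply([0,0,-1]); S=np.array([.5652,-.0656,.0934])
go(S+n*.0634,.178,s)
cs={k:ctrl.read_camera(k) for k in("scene","top")}; pickle.dump(cs,open("c1.pkl","wb"))
C=np.zeros((560,800,3),np.uint8)
for i,k in enumerate(cs):
    c=cs[k]; u=proj(c,[S+n*.05])[0].astype(int); print(k,u-50)
    C[:400,i*400:i*400+400]=cv2.resize(c["img"][u[1]-50:u[1]+50,u[0]-50:u[0]+50,::-1],(400,400),interpolation=2)
cv2.imwrite("pics/held.png",C[:400])
E
```

```text
now [ 0.5521 -0.0675  0.1544] t 5.725 F [-0.08  0.56 -1.36] T [-0.009  0.198 -0.018] open 0.6035490196414167 ff 63.760045766830444
shift cm (current axes) [-0.24 -0.04 -0.1 ] in target axes [-0.24 -0.05 -0.1 ] turn [ 0.002 -0.004 -0.007]
scene [280 154]
top [269 109]
```

View pics/held.png

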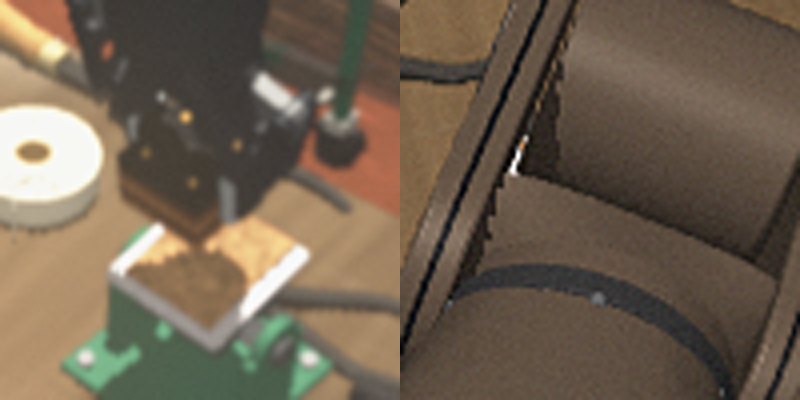

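The scene view shows the heel held with its front toward the robot. Its front-left top corner is at crop (120,155), the bottom-left at (122,197) and the bottom-right near (212,240). The top view is blocked by the arm. I compare those corners with the prediction.

```bash
python3 - <<'E'
from h import *
import pickle
c=pickle.load(open("c1.pkl","rb"))["scene"]
st=ctrl.get_state(); R=Ro.from_quat(st["tcp_rot"])
V=np.array([(-28,26,36),(-28,26,0),(-28,-26,36),(-28,-26,0),(-18,15,36),(-18,-15,36)])/1000
X=st["eef_pos"]+R.apply(np.array([0,0,.0034])+V*[-1,1,-1])
u=(proj(c,X)-[280,154]+.5)*4-.5
print(np.round(u))
# jacobian: crop px per mm along heel x, z
for d in np.eye(3)*.005: print(np.round(((proj(c,X+R.apply(d*[-1,1,-1]))-proj(c,X))*4)[1]/5,2))
im=cv2.resize(c["img"][150:240,280:400,::-1],None,fx=6,fy=6,interpolation=2)
for p in (proj(c,X)-[280,150]+.5)*6: cv2.circle(im,tuple(int(v) for v in p),3,(0,255,0),1)
cv2.imwrite("pics/ov.png",im)
E
```

```text
[[121. 154.]
 [126. 200.]
 [202. 206.]
 [204. 252.]
 [152. 152.]
 [199. 182.]]
[ 1.32 -1.2 ]
[-1.47 -0.98]
[-0.12 -1.24]
```

View pics/ov.png

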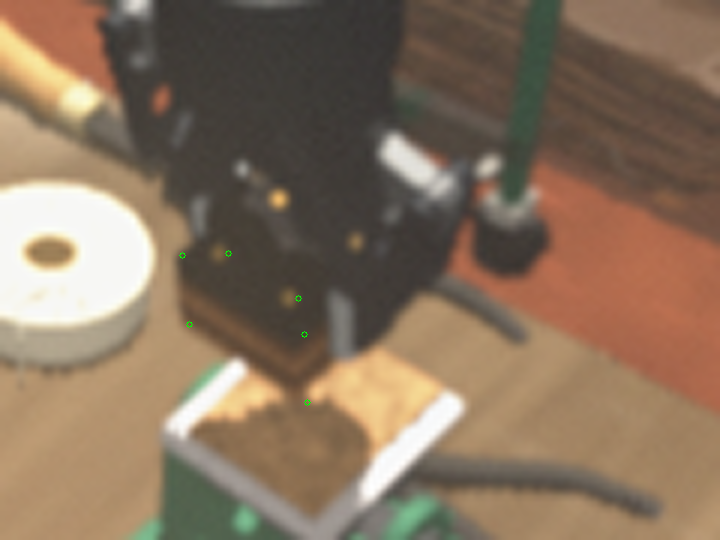

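```bash
python3 - <<'E' 
import io,contextlib
with contextlib.redirect_stdout(io.StringIO()): exec(open("m2.py").read())
S=np.array([.5652,-.0656,.0934]);H=Ro.from_euler("z",.178)*Ro.from_euler("y",-.175)
X=S+H.apply(np.array([(40,30,0),(40,-30,0),(-32,-30,0),(-32,30,0)])/1000)
for k,P_ in(("top",PT),("scene",PS)): print(k,np.round(hull(k,P_,"cork")-proj(cs[k],X),2).tolist())
# nails with assumed heel pose -> scene residual
hx=Ro.from_euler("z",-.364)
nx=np.array([(417.5-391.2,0,36),(12.4,14.9,36),(12.4,-14.9,36),(-17.4,14.9,36),(-17.4,-14.9,36)])/1000
print("nails scene",np.round(NS-proj(cs["scene"],np.array([.4657,.1238,0])+hx.apply(nx)),2).tolist())
c=pickle.load(open("c1.pkl","rb"))["scene"]
st=ctrl.get_state(); R=Ro.from_quat(st["tcp_rot"])
Xn=st["eef_pos"]+R.apply(np.array([0,0,.0034])+nx*[-1,1,-1]); u=proj(c,Xn)
im=c["img"].astype(float)[...,0]-c["img"][...,2]
g=cv2.GaussianBlur(im,(0,0),1)
for p in u:
    i,j=np.round(p[::-1]).astype(int);w=g[i-6:i+7,j-6:j+7];q=np.unravel_index(w.argmax(),w.shape);print(np.round(p,1),"peak",(j-6+q[1],i-6+q[0]),w.max(),np.median(w))
E
```

```text
top [[-0.37, -1.05], [0.24, -1.32], [0.4, -0.39], [0.07, -0.16]]
scene [[-0.16, -0.52], [-0.35, -0.73], [-0.24, -0.58], [0.47, 0.25]]
nails scene [[-0.53, -0.85], [-0.67, -0.59], [-0.82, -0.43], [-0.78, -0.7], [-0.71, -0.37]]
[338.1 182.1] peak (np.int64(339), np.int64(188)) 20.7398497583534 8.7315474461324
[327.8 182.6] peak (np.int64(326), np.int64(183)) 75.35683943689396 12.106441126624965
[339.4 189.9] peak (np.int64(339), np.int64(190)) 34.76071798812033 10.015237745190761
[317.8 191.6] peak (np.int64(316), np.int64(192)) 36.71983680502951 16.73601150895769
[329.4 199. ] peak (np.int64(328), np.int64(199)) 37.69503708456696 16.20580134340898
```

```bash
cat > n.py <<'E'
from h import *
import pickle
nx=np.array([(26.3,0,36),(12.4,14.9,36),(12.4,-14.9,36),(-17.4,14.9,36),(-17.4,-14.9,36)])/1000
def cen(ims,u):
    g=np.mean([i[...,0].astype(float)-i[...,2] for i in ims],0); out=[]
    for p in u:
        i,j=np.round(p[::-1]).astype(int)
        s=cv2.GaussianBlur(g,(0,0),.8)[i-3:i+4,j-4:j+5]; q=np.unravel_index(s.argmax(),s.shape); i+=q[0]-3; j+=q[1]-4
        w=g[i-2:i+3,j-2:j+3]; w=np.clip(w-np.percentile(w,35),0,None); y,x=np.mgrid[i-2:i+3,j-2:j+3]
        out.append([(w*x).sum()/w.sum(),(w*y).sum()/w.sum()])
    return np.array(out)
E
python3 - <<'E'
from n import *
c0=pickle.load(open("c0.pkl","rb"))["scene"]
u0=proj(c0,np.array([.4657,.1238,0])+Ro.from_euler("z",-.364).apply(nx)); a=cen([c0["img"]],u0+[-.7,-.6])-u0
cc=[ctrl.read_camera("scene") for _ in range(6)]; c=cc[0]
st=ctrl.get_state(); R=Ro.from_quat(st["tcp_rot"])
u=proj(c,st["eef_pos"]+R.apply(np.array([0,0,.0034])+nx*[-1,1,-1])); b=cen([x["img"] for x in cc],u+[-1,-.2])-u
print(np.round(a,2).tolist(),np.round(b,2).tolist())
E
```

```text
[[-0.84, -0.85], [-0.84, -0.69], [-1.03, -0.7], [-0.96, -0.74], [-0.99, -0.5]] [[-6.67, 3.94], [-0.9, -0.94], [0.09, -1.07], [-0.95, -0.85], [-0.82, -0.86]]
```

```bash
python3 - <<'E' 
import io,contextlib
with contextlib.redirect_stdout(io.StringIO()): exec(open("m2.py").read())
M=np.array([(40,30,0),(40,-30,0),(-32,-30,0),(-32,30,0)])/1000
a,b=hull("top",PT,"cork"),hull("scene",PS,"cork")
for B in([0,0],[.9,.8]):
  for nm,A_,B_ in(("auto",a,b),("hand",CT,CS),("plate",PT,PS)):
    X=tri(cs["top"],A_,cs["scene"],B_+B); 
    m=M if nm!="plate" else np.array([(44,38,-4),(44,-38,-4),(-36,-38,-4),(-36,38,-4)])/1000
    r,_=Ro.align_vectors(X[:,:3]-X[:,:3].mean(0),m-m.mean(0)); S=X[:,:3].mean(0)-r.apply(m.mean(0))
    e=r.as_euler("zyx"); print(B,nm,"seat",np.round(S*1e3,1),"yaw,slope,roll",np.round([e[0],-e[1],e[2]],3),"gap",np.round(X[:,3]*1e3,1),"z expected",58+36*np.cos(e[1]))
H=Ro.from_euler("z",.178)*Ro.from_euler("y",-.175)
for z in(.0934,):
  X=onz(cs["top"],a.mean(0),z+.004*np.sin(.175))[0]; print("top only",X*1e3-H.apply([4,0,0]))
E
```

```text
[0, 0] auto seat [565.8 -65.4  94.4] yaw,slope,roll [ 0.175  0.186 -0.014] gap [1.5 2.7 1.2 0.5] z expected 93.3804889382167
[0, 0] hand seat [566.1 -65.8  89.9] yaw,slope,roll [ 0.17   0.105 -0.028] gap [1.9 3.  0.1 0.3] z expected 93.80122738825817
[0, 0] plate seat [564.1 -66.4  94.7] yaw,slope,roll [0.185 0.162 0.042] gap [1.2 0.3 0.1 0.7] z expected 93.52902640722245
[0.9, 0.8] auto seat [567.4 -65.9  91.2] yaw,slope,roll [ 0.174  0.183 -0.018] gap [0.1 1.3 0.2 2. ] z expected 93.39566283510175
[0.9, 0.8] hand seat [567.7 -66.3  86.7] yaw,slope,roll [ 0.169  0.103 -0.031] gap [0.4 1.6 1.5 1.2] z expected 93.81031733406832
[0.9, 0.8] plate seat [565.6 -66.9  91.5] yaw,slope,roll [0.184 0.16  0.039] gap [0.2 1.  1.2 0.7] z expected 93.54133508646169
top only [566.57660267 -65.7683946   93.4       ]
```

```bash
cat >> h.py <<'E'
S=np.array([.5663,-.0658,.0934]); YAW,SL=.176,.18
def seat(h,s=SL):  # h: underside height over free seat (m)
    n=pose(YAW,s).apply([0,0,-1]); n0=pose(YAW,SL).apply([0,0,-1]); go(S+n0*h+n*.0034,YAW,s)
    st=ctrl.get_state();R=Ro.from_quat(st["tcp_rot"])
    print("tool F",np.round(R.inv().apply(st["contact_force"]),2),"tool T",np.round(R.inv().apply(st["wrist_torque"]),3),
     "depth mm",-1e3*((st["eef_pos"]-R.as_matrix()[:,2]*-.0034-S)@n0), "lateral",np.round(1e3*pose(YAW,SL).inv().apply(st["eef_pos"]+R.as_matrix()[:,2]*.0034-S),2))
E
python3 -c "
from h import *
seat(.006)"
```

```text
now [ 0.555  -0.0677  0.1568] t 6.125 F [ 0.58  0.31 -1.63] T [-0.017  0.13   0.059] open 0.5944745186086594 ff 63.76063026487827
shift cm (current axes) [-0.01 -0.01  5.5 ] in target axes [ 0.01 -0.01  5.5 ] turn [-0.    -0.004 -0.003]
tool F [-0.33  0.2   1.71] tool T [-0.016  0.131 -0.057] depth mm -60.991861315617975 lateral [-6.000e-02  1.200e-01 -6.099e+01]
```

send_rows(series=[[[0,0,1.5,0,-0.004,-0.003,-1],[0,0,1.5,0,0,0,-1],[0,0,1.2,0,0,0,-1],[0,0,0.6,0,0,0,-1],[0,0,0.3,0,0,0,-1],[0,0,0,0,0,0,-1],[0,0,0,0,0,0,-1]]])

```text
time: 7.0
eef_pos: [0.5639, -0.0664, 0.1067]
tcp_rot: [-0.087, 0.992, 0.008, 0.09]
contact_force: [0.0, -1.2, 0.1]
opening: 0.6
finger_force: 63.8
```

```bash
python3 - <<'E'
from h import *
seat(.002)
c=ctrl.read_camera("scene"); im=cv2.resize(c["img"][170:260,280:400,::-1],None,fx=6,fy=6,interpolation=2)
cv2.imwrite("pics/near.png",im)
E
```

```text
now [ 0.5639 -0.0664  0.1067] t 7.0 F [ 0.   -1.21  0.05] T [-0.014  0.179 -0.006] open 0.5998837527233669 ff 63.75954933464527
shift cm (current axes) [-0.01  0.01  0.82] in target axes [-0.01  0.01  0.82] turn [-0.001  0.001 -0.001]
tool F [ 0.19 -1.19 -0.09] tool T [-0.016  0.178  0.009] depth mm -10.169784449438742 lateral [  0.07  -0.13 -10.17]
```

View pics/near.png

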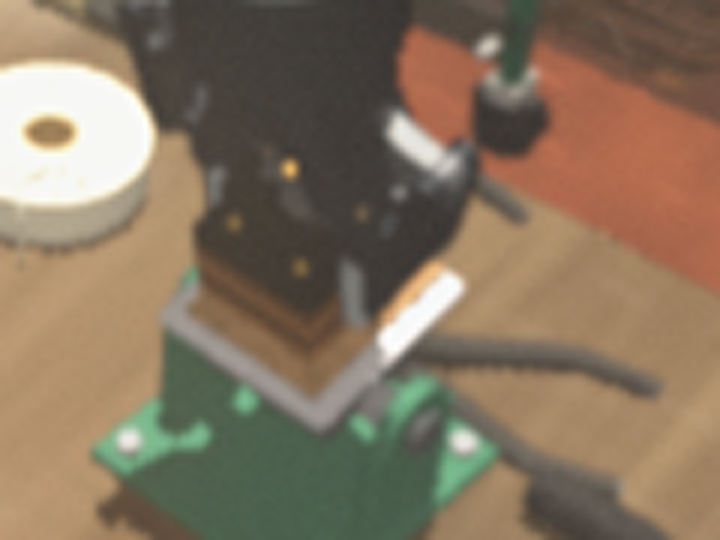

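The heel hovers about 10 mm over the cork, aligned with the plate: its front edge runs parallel to the plate's near-left edge, crop (185,300) to (310,385).

send_rows(series=[[[0,0,0.4,0,0,0,-1],[0,0,0.4,0,0,0,-1],[0,0,0.2,0,0,0,-1],[0,0,0.2,0,0,0,-1],[0,0,0.2,0,0,0,-1],[0,0,0,0,0,0,-1],[0,0,0,0,0,0,-1]]])

```text
time: 7.92
eef_pos: [0.5659, -0.0658, 0.0926]
tcp_rot: [-0.087, 0.992, 0.008, 0.089]
contact_force: [-2.6, -0.5, 2.9]
opening: 0.602
finger_force: 64.1
```

```bash
python3 - <<'E'
from h import *
seat(-.007)
# average noise over readings
A=[]
for _ in range(5):
    ctrl.read_camera("scene"); st=ctrl.get_state(); R=Ro.from_quat(st["tcp_rot"]).inv(); A.append(np.r_[R.apply(st["contact_force"]),R.apply(st["wrist_torque"]),st["eef_pos"]*1e3])
print(np.round(np.mean(A,0),3),np.round(np.std(A,0),3))
E
```

```text
now [ 0.5659 -0.0658  0.0926] t 7.925 F [-2.62 -0.49  2.93] T [ 0.041  0.67  -0.046] open 0.6020951882198355 ff 64.11268249154091
shift cm (current axes) [-0.05 -0.01  0.29] in target axes [-0.05 -0.01  0.29] turn [-0.    -0.    -0.001]
tool F [ 2.1  -0.02 -3.36] tool T [-0.147  0.653  0.073] depth mm 4.09780618965357 lateral [0.5  0.06 4.1 ]
[ 2.73500e+00  2.20000e-01 -3.64500e+00 -1.25000e-01  6.72000e-01
  1.00000e-02  5.65954e+02 -6.58120e+01  9.25600e+01] [0.413 0.222 0.209 0.042 0.021 0.022 0.007 0.011 0.043]
```

```bash
cat >> h.py <<'E'
def avg(N=5):
    A=[]
    for _ in range(N):
        ctrl.read_camera("scene"); st=ctrl.get_state(); R=Ro.from_quat(st["tcp_rot"]); n0=pose(YAW,SL)
        A.append(np.r_[R.inv().apply(st["contact_force"]),R.inv().apply(st["wrist_torque"]),1e3*n0.inv().apply(st["eef_pos"]+R.as_matrix()[:,2]*.0034-S),(n0.inv()*R).as_rotvec()])
    m=np.mean(A,0); print("t",st["time"],"F",m[:3].round(2),"T",m[3:6].round(3),"pos mm",m[6:9].round(2),"rot",m[9:].round(4))
E
```

send_rows(series=[[[0.05,0,0,0,0,0,-1],[0,0,0,0,0,0,-1]]])

```text
time: 8.43
eef_pos: [0.5659, -0.0658, 0.0926]
tcp_rot: [-0.087, 0.992, 0.008, 0.09]
contact_force: [-1.1, 1.8, 3.6]
opening: 0.603
finger_force: 64.1
```

```bash
python3 -c "
from h import *
avg()"
```

```text
t 8.675 F [ 0.63  1.34 -2.89] T [-0.235  0.296  0.031] pos mm [0.54 0.03 4.11] rot [ 0.0004 -0.0011  0.0009]
```

send_rows(series=[[[0,0,0,0,-0.03,0,-1],[0,0,0,0,0,0,-1],[0,0,0,0,0,0,-1]]])

```text
time: 9.05
eef_pos: [0.5658, -0.066, 0.0927]
tcp_rot: [-0.087, 0.991, 0.009, 0.105]
contact_force: [-0.1, 0.6, 3.5]
opening: 0.6
finger_force: 64.4
```

```bash
python3 -c "
from h import *
avg()"
```

```text
t 9.3 F [-0.93  0.74 -4.08] T [-0.21   0.126  0.031] pos mm [ 0.55 -0.12  4.09] rot [ 0.0006 -0.0308  0.0008]
```

send_rows(series=[[[0,0,0,0,0.03,0,-1],[0,0,0,0,0.03,0,-1],[0,0,0,0,0,0,-1],[0,0,0,0,0,0,-1]]])

```text
time: 9.8
eef_pos: [0.5658, -0.066, 0.0923]
tcp_rot: [-0.087, 0.993, 0.006, 0.075]
contact_force: [-0.1, -0.5, 2.6]
opening: 0.599
finger_force: 64.3
```

```bash
python3 -c "
from h import *
avg()"
```

```text
t 10.05 F [-0.9  -0.57 -2.46] T [ 0.034 -0.243  0.009] pos mm [ 0.85 -0.14  4.23] rot [0.0006 0.0291 0.001 ]
```

send_rows(series=[[[0,0,0,0,-0.015,0,-1],[0,0,0,0,0,0,-1],[0,0,0,0,0,0,-1]]])

```text
time: 10.42
eef_pos: [0.5654, -0.0659, 0.0924]
tcp_rot: [-0.087, 0.993, 0.007, 0.082]
contact_force: [0.9, -0.6, 4.0]
opening: 0.6
finger_force: 64.3
```

```bash
python3 -c "
from h import *
avg()"
```

```text
t 10.675 F [-0.76 -0.74 -3.15] T [ 0.123  0.012 -0.   ] pos mm [1.17 0.04 4.34] rot [0.0002 0.0153 0.0006]
```

send_rows(series=[[[0,0,-0.6,0,0,0,-1],[0,0,-0.6,0,0,0,-1],[-0.12,0,0,0,-0.012,0,-1],[0,0,0,0,0,0,-1],[0,0,0,0,0,0,-1]]])

```text
time: 11.3
eef_pos: [0.5644, -0.0659, 0.104]
tcp_rot: [-0.087, 0.992, 0.008, 0.088]
contact_force: [0.3, -0.2, -1.1]
opening: 0.597
finger_force: 63.8
```

```bash
python3 - <<'E'
from n import *
from h import *
avg(); seat(.004,.177)
cc=[ctrl.read_camera("scene") for _ in range(6)]; c=cc[0]
st=ctrl.get_state(); R=Ro.from_quat(st["tcp_rot"])
u=proj(c,st["eef_pos"]+R.apply(np.array([0,0,.0034])+nx*[-1,1,-1])); b=cen([x["img"] for x in cc],u+[-1,-.8])-u
print(np.round(b,2).tolist())
E
```

```text
t 11.55 F [ 0.22 -0.05  2.14] T [-0.006  0.108 -0.004] pos mm [-0.21  0.14 -7.47] rot [-0.0001  0.0034  0.0008]
now [ 0.5647 -0.066   0.1042] t 11.55 F [ 0.7   0.06 -2.13] T [-0.019  0.127  0.027] open 0.5962901851568644 ff 63.81829842925072
shift cm (current axes) [ 0.03 -0.01  0.36] in target axes [ 0.03 -0.01  0.36] turn [-0.    -0.    -0.001]
tool F [-0.31 -0.07  2.22] tool T [-0.008  0.128 -0.026] depth mm -7.552989592649562 lateral [-0.31  0.11 -7.55]
[[-4.12, -0.65], [-1.11, -0.84], [0.19, -0.75], [-0.9, -0.82], [-0.78, -0.74]]
```

send_rows(series=[[[0.02,0,0.4,0,0,0,-1],[0,0,0.25,0,0,0,-1],[0,0,0.2,0,0,0,-1],[0,0,0.2,0,0,0,-1],[0,0,0.2,0,0,0,-1],[0,0,0.2,0,0,0,-1],[0,0,0,0,0,0,-1],[0,0,0,0,0,0,-1]]])

```text
time: 12.85
eef_pos: [0.5669, -0.0656, 0.0902]
tcp_rot: [-0.087, 0.992, 0.008, 0.088]
contact_force: [-5.3, 0.6, 4.7]
opening: 0.598
finger_force: 64.4
```

```bash
python3 - <<'E'
from n import *
from h import *
avg(8)
cc=[ctrl.read_camera("scene") for _ in range(6)]; c=cc[0]
st=ctrl.get_state(); R=Ro.from_quat(st["tcp_rot"])
u=proj(c,st["eef_pos"]+R.apply(np.array([0,0,.0034])+nx*[-1,1,-1])); b=cen([x["img"] for x in cc],u+[-1,-.8])-u
print(np.round(b,2).tolist())
cv2.imwrite("pics/press.png",cv2.resize(c["img"][170:260,280:400,::-1],None,fx=6,fy=6,interpolation=2))
E
```

```text
t 13.25 F [ 3.86  0.69 -5.43] T [-0.196  0.874  0.015] pos mm [-0.14  0.05  6.72] rot [0.0002 0.003  0.0007]
[[-4.26, -4.48], [-1.02, -0.92], [-6.48, 2.93], [-0.91, -0.84], [-0.85, -0.84]]
```

View pics/press.png

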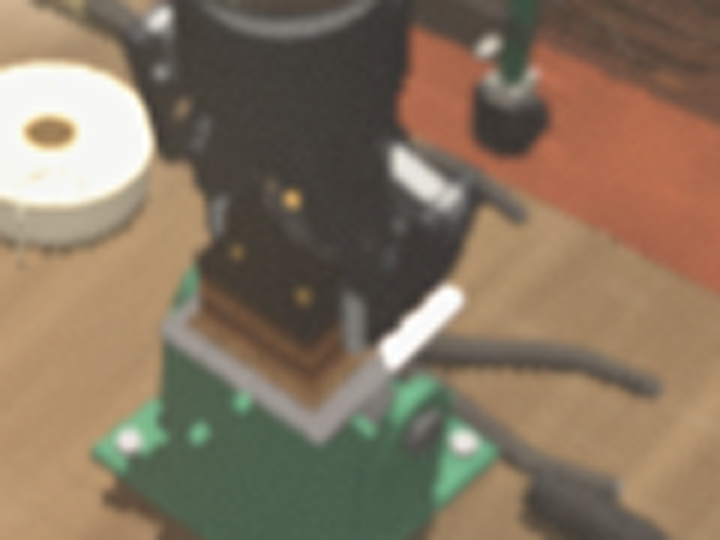

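Nails and geometry show the heel has not moved in the grip. It has sunk about 6.7–7.2 mm (about 7 N normal), and the sideways force left over can be relieved.

send_rows(series=[[[0.04,0,0,0,0,0,-1],[0.04,0,0.01,0,0,0,-1],[0,0,0,0,0,0,-1],[0,0,0,0,0,0,-1]]])

```text
time: 14.05
eef_pos: [0.567, -0.0657, 0.0903]
tcp_rot: [-0.087, 0.992, 0.008, 0.089]
contact_force: [-2.4, 1.4, 5.3]
opening: 0.598
finger_force: 64.4
```

```bash
python3 -c "
from h import *
avg(8)"
```

```text
t 14.45 F [ 0.96  1.95 -5.45] T [-0.38   0.418  0.021] pos mm [-0.1   0.    6.59] rot [0.0005 0.0012 0.0011]
```

send_rows(series=[[[0,0.04,0.02,0,0,0,-1],[0,0,0,0,0,0,-1],[0,0,0,0,0,0,-1],[0,0,0,0,0,0,-1],[0,0,0,0,0,0,-1],[0,0,0,0,0,0,-1],[0,0,0,0,0,0,-1],[0,0,0,0,0,0,-1],[0,0,0,0,0,0,-1],[0,0,0,0,0,0,-1]]])

```text
time: 15.7
eef_pos: [0.567, -0.0656, 0.0902]
tcp_rot: [-0.087, 0.992, 0.007, 0.089]
contact_force: [-2.1, -0.2, 5.4]
opening: 0.602
finger_force: 64.5
```

send_rows(series=[[[0,0,0,0,0,0,-1],[0,0,0,0,0,0,-1],[0,0,0,0,0,0,-1],[0,0,0,0,0,0,-1],[0,0,0,0,0,0,-1],[0,0,0,0,0,0,-1],[0,0,0,0,0,0,-1],[0,0,0,0,0,0,-1],[0,0,0,0,0,0,-1],[0,0,0,0,0,0,-1]]])

```text
time: 16.95
eef_pos: [0.567, -0.0656, 0.0902]
tcp_rot: [-0.087, 0.992, 0.007, 0.089]
contact_force: [-2.1, 0.2, 5.3]
opening: 0.598
finger_force: 64.5
```

```bash
python3 -c "
from h import *
avg(6)
print(ctrl.sign_off())"
```

```text
t 17.25 F [ 1.35  0.67 -5.53] T [-0.17   0.5   -0.004] pos mm [-0.11  0.04  6.7 ] rot [0.0012 0.0011 0.0008]
the job is handed in; nothing more can be done
None
```

The job is handed in: the heel is still gripped and pressed on the cork, front face downhill and within about 1–2 mm of centre by my measurements, with the seat sunk about 7 mm (estimated from arm pose and force) for over two seconds.

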